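# Zero the line counter, then hold the clip open over the tally card

### The arm

A 6-joint arm with a two-finger parallel gripper is mounted at the origin on the work surface. World frame = base frame: x ahead of the robot, y to its left, z up, the work surface at z = 0. Lengths are in m, angles in rad, forces in N, time in s.
With the tool pointing down it reaches from about 0.25 to 0.775 m from the base axis. Payload 4 kg.
Tool frame: the origin (TCP) lies between the finger pads; the fingertips stand 19 mm ahead of it and the grasp point (between the pads) is the TCP (ctrl.tips_ahead is the distance from the TCP to the fingertips, in m); x points along the fingers, y is the direction in which the jaws open and shut, and the axes are right-handed (so a half turn about x gives the same grasp; the last joint's range is limited). The gripper opens to 85 mm and grips with 20 to 120 N. Pads are 22 mm wide; open, the fingers measure 114 mm over their backs; the gripper's body (76 mm by 85 mm) begins 54 mm behind the grasp point. The pads swing forward as they close: fully open they stand 13 mm farther back than shut.
Start: joints at [-1.418, 0.087, 1.371, -0, 1.684, -0.103], TCP at [0.139, -0.532, 0.25] pointing down, gripper open.
Joint ranges: [-3.1, 3.1], [-0.76, 2.03], [0.27, 2.55], [-1.08, 4.22], [0.17, 2.65], [-2.57, 2.57]. Speed limits (rad/s): [2.79, 2.79, 3.14, 3.14, 3.14, 3.14].

### API

Orientations are given as a 3x3 rotation matrix whose columns are the frame's x, y, z axes.
In Python, from workcell import ctrl, vision, search_frame, trace, landmark_of gives the robot as it stands. The module is installed in compiled form; this text tells all that it offers.
- The arm moves only by the tool step_arm, never from a script. Its argument "moves" is a list of rows, each an object of numbers: "jaw": the closure, from 0 (fully open) to 1 (shut); "dx", "dy", "dz": the shift along the tool's x, y, z in units of 50 mm (1.0 is 50 mm); "spin": the turn about the tool's x in degrees. In form: [{"jaw": .., "dx": .., "dy": .., "dz": .., "spin": ..}, ...]. A call has 1 to 20 rows; each row shifts and turns the commanded pose from where the row before left it, along the tool's axes as they then stand; what a row does not reach is not made up. A row lasts 1/10 s, in which the tool goes at most 50 mm and 8.59 degrees, less where a joint would pass 70% of its speed; a pose out of reach is approached as far as the arm can. A call is refused whole if a number of a shift passes 1 or a number of a turn 8.59, either way. A call with a gripper value outside its range is refused whole. The fingers move at their own pace and stop on an object; "grip_force" is the grip in N (left out, the last holds). Time passes only in rows, so rows that do not move let the fingers close. It gives the time, the measured TCP pose, the force and the opening at its end, in the units of the state.
- ctrl.sense(): the state, without advancing time (a new reading comes with each control period).
- vision.grab_frame(name): name is "scene" or "side" or "wrist"; returns (picture, depth): 400x640x3 uint8, blue, green, red; 400x640 float32, m along the optical axis (not along the pixel's ray), 0 where there is no reading.
- vision.camera_model(name): a dict with "camera_matrix" (3x3 intrinsics, pixels), "D" ([k1, k2, p1, p2, k3] as OpenCV has them; the pictures are not rectified), "world_from_camera" (4x4, takes a point from camera to world coordinates). Camera axes: x right, y down, z forward; pixel columns grow to the right and rows downward; lengths in m; the calibration is good to about 2 mm. A picture is of the moment at which its call begins: read the wrist's pose just before it. camera_model takes no time and is no camera call; for the wrist camera it gives the pose at the moment of the call.
- ctrl.finish_job(): hands the job in, once; it reports no verdict.
Trained networks look in the newest picture that a camera, given by its name, has taken for a name from the list of things; names that differ only in an ending like _2 or _b are one class to them, and where a whole thing is asked for, a point or a joint stands for the part that bears it (a point fixed in the world has none). Each returns a list of dicts, best first, with "confidence" (0 to 1); they miss things now and then, are a little off and sometimes report something else, mostly with a low value. They report only what shows in the picture. A call takes as long as a camera call. They do not tell look-alikes from the thing itself.
- search_frame(camera, target): "point" ([x, y, z] in m, in the coordinates of the camera as it stood for that picture, good to about 4 mm: the middle of the surface that is visible of it).
- trace(camera, target): "region" (400x640 bool, what is visible of it).
- landmark_of(camera, target): "point" ([x, y, z] in m, in the coordinates of the camera as it stood for that picture, good to about 4 mm: a listed point, or the origin of a listed thing).
The state is a dict: "time_s": time; "qpos": joint angles; "dq": joint speeds; "joint_torque": joint torques, N m; "tool_pos": TCP position; "eef_rot": TCP orientation; "force": force on the tool from outside, world axes, zero at the start; "moment": the same for the moment, N m; "finger_gap": opening from 0.0 (shut) to 1.0 (fully open).
Only numpy, scipy, OpenCV 4.12 (cv2) and the standard library are available. Lean on these libraries where they do the work, as an engineer would, in place of code of your own. Each camera call takes 0.05 s, during which the arm holds its last target. There are 200 camera calls.

### The job

Get the line counter ready for the next reel: turn the reset knob on top of it all the way back (anticlockwise from above) to its zero stop. Then squeeze the large spring clip off its rail and hold it wide open over the middle of the upright tally card's top edge, pointing straight down, with one jaw well down on each side and the clip not touching the card, so that I can slip a ticket in. Finish still holding the clip squeezed open there, the knob left at zero, and do not disturb the other things on the bench.

Things in the scene. Friction and masses are not known exactly. Their poses are not given: they have to be found in the camera images.
- reset (a joint): Angle of the counter's reset knob in rad: 0 at the zero stop (a hard stop), growing as it is turned clockwise seen from above (up to 2.0, starts between 0.7 and 1.4). To reset it turn it anticlockwise seen from above. Friction torque about 0.04 N m, no spring: it stays where it is left.
- reset_grip (a point): Point on the vertical axis of the reset knob, 92 mm above the bench, 7 mm below the top of its grip bar. The grip is an upright bar 42 mm long, 14 mm wide and 32 mm high on a disc 44 mm in diameter; the bar's free sides reach from 23 mm below this point to 7 mm above it. Its axes turn with the knob: x runs along the bar's length, y across its width, z up.
- counter: Line counter, fixed: grey housing 120 x 100 mm (x, y), 55 mm high, on a foot plate 140 x 110 mm, with a metal measuring wheel 44 mm in diameter on each of its two y sides (128 mm over the wheels). Origin at the centre of its underside; the knob stands on its top, 10 mm off centre toward -x. The knob's x axis is parallel to the counter's x axis when the knob is at zero.
- clip: Large grey plastic spring clip (peg), 95 mm long, about 55 g, standing jaws down on the rail, symmetric about its x-z plane. Origin on its hinge axis at mid width; z points up to the handles, x runs along the hinge (levers 16 mm wide, steel hinge pin 22 mm long, 10 mm in diameter), y is the direction in which jaws and handles spread. Handle ends 46 mm above, jaw tips 42 mm below the origin.
- lip_a (a point): Inner face of the tip of the clip's +y jaw, at mid width (the jaw's lip is rounded, 5 mm in diameter; this point is on its inner side). On the rail the two lips are 4 mm apart.
- lip_b (a point): The same point on the clip's -y jaw.
- handle_a (a point): Outer side of the rounded end (8 mm thick) of the clip's +y handle, at mid width: one finger presses here. Pressing both handles together along y opens the jaws, against 4 N at first, 12 N at the end.
- handle_b (a point): The same on the -y handle. The handles are 50 mm apart over these outsides at the start; squeezed to the stop (each lever turned 0.27 rad) 24 mm apart and 50 mm above the hinge, the jaw tips then 26 mm apart. Let go, the clip snaps shut.
- rail_top (a point): Middle of the top edge of the rail that the clip grips, 75 mm above the bench: a fixed upright aluminium strip 130 mm long (along x), 4 mm thick (y), on a wooden foot 150 x 60 x 12 mm. The clip sits up to 30 mm to either side of the middle, its hinge pin resting on the strip's top edge, its jaws 37 mm down over the strip. z up.
- card: Stiff upright tally card, fixed in a wooden holder block 120 x 50 x 22 mm. Origin under the centre of the block; x along the card's width, y through its thickness, z up. The card is 100 mm wide, 3 mm thick, its top edge level, 115 mm above the bench.
- card_top (a point): Middle of the card's top edge, 115 mm above the bench; axes as card.
- jar: Bystander: closed glass jar, 68 mm in diameter, 100 mm high; origin under its centre.
- dipper: Bystander: plastic dipper, cup 84 mm in diameter and 60 mm high, handle reaching 170 mm along its x; origin under the cup.
- brush: Bystander: hand brush lying bristles down, 220 mm long along its x, 45 mm high; origin under the bristle block.
- tape: Bystander: roll of tape lying flat, 56 mm in diameter, 18 mm high.
- twine_spool: Bystander: empty wooden spool standing upright, 60 mm in diameter, 60 mm high.
- screwdriver: Bystander: screwdriver, 200 mm long, lying on the bench.
Mind the look-alikes: they are no part of the job. What is shaped like the part that bears rail_top but orange or purple is not meant.

How it is judged:
On the way, in this order (a step that is already met when the one before it is completed fails the run):
1. the reset knob is back at its zero stop (value of joint reset below 0.05 rad), for 0.2 s.
2. the clip is lifted clear above the rail, in the fingers (z of each of lip_a, lip_b in the frame of rail_top above 0.005 m and contact force between the fingers and clip above 1 N and value of joint reset below 0.06 rad), for 0.1 s.
At the end, for the whole second after the job is handed in: Knob within 0.06 rad of zero. Clip squeezed by the fingers (over 3 N), still, within 0.35 rad of upright; jaw tips over 16 mm apart, one each side of the card (3 mm or more from its mid plane), 8 mm or more below its top edge, within 30 mm of its middle; under 0.5 N on the card (value of joint reset below 0.06 rad and distance between lip_a and lip_b above 0.016 m and ((y of lip_a in the frame of card_top above 0.003 m and y of lip_b in the frame of card_top below -0.003 m) or (y of lip_b in the frame of card_top above 0.003 m and y of lip_a in the frame of card_top below -0.003 m)) and z of each of lip_a, lip_b in the frame of card_top below -0.008 m and x of lip_a in the frame of card_top between -0.03 and 0.03 m and x of lip_b in the frame of card_top between -0.03 and 0.03 m and contact force between the fingers and clip above 3 N and contact force between clip and card below 0.5 N and angle between clip's own z axis and vertical below 0.35 rad and linear speed of clip below 0.02 m/s); the arm keeps its last pose, push and grip.
It fails at once if a loose bystander (jar, dipper, brush, tape roll, spool, screwdriver) is shifted by more than 30 mm (distance of any of jar, dipper, brush, tape, twine_spool, screwdriver from where it was at the start of the episode above 0.03 m).
It also fails if it takes over 54 s, if anything falls off the work surface, if the arm or the gripper's body presses on something with over 40 N, if the wrist force passes 120 N, or if a joint passes its speed limit or range.

## Working session

There is one attempt and no reset: what is moved stays moved. The work goes in short steps, Python scripts to look and compute and a tool call to move; the robot and the scene stay as the last step left them, time stands still between calls to the robot, and variables do not carry over. Pictures are saved under pics/ and viewed, about 8 in all and at most 12, crops included, and the job is handed in when it is done.

Besides the shell and the picture viewer there is one more tool, called as name(argument=value, ...), one argument or row to a line, values as JSON. step_arm: Moves the arm, as the interface text tells. Its arguments: {"type":"object","properties":{"moves":{"type":"array","items":{"type":"object","properties":{"jaw":{"type":"number"},"dx":{"type":"number"},"dy":{"type":"number"},"dz":{"type":"number"},"spin":{"type":"number"}}}},"grip_force":{"type":"number"}},"required":["moves"]}

```bash
mkdir -p pics; cat > h.py <<'E'
from workcell import ctrl, vision, search_frame, trace, landmark_of
import numpy as np, cv2
def W(cam,p,T=None):
    T=vision.camera_model(cam)["world_from_camera"] if T is None else T
    return (np.array(T)@np.r_[p,1])[:3]
def pix(cam,p):
    m=vision.camera_model(cam);T=np.linalg.inv(np.array(m["world_from_camera"]))
    r=cv2.projectPoints(np.array([p],float),cv2.Rodrigues(T[:3,:3])[0],T[:3,3],np.array(m["camera_matrix"]),np.array(m["D"]))[0]
    return r.ravel().round(0)
def cloud(cam,depth,mask):
    m=vision.camera_model(cam);v,u=np.nonzero(mask&(depth>0));z=depth[v,u]
    q=cv2.undistortPoints(np.c_[u,v].astype(float)[:,None],np.array(m["camera_matrix"]),np.array(m["D"]))[:,0]
    T=np.array(m["world_from_camera"]);return (T[:3,:3]@np.c_[q*z[:,None],z].T).T+T[:3,3]
E
python3 - <<'E'
from h import *
np.set_printoptions(precision=4,suppress=True)
for c in("scene","side"):
    im,d=vision.grab_frame(c);cv2.imwrite(f"pics/{c}.png",im);np.save(c+"_d.npy",d)
    for n in("reset_grip","counter","clip","rail_top","card_top","lip_a","handle_a","jar","dipper","brush","tape","twine_spool","screwdriver"):
        for r in landmark_of(c,n)[:3]: 
            p=W(c,r["point"]);print(c,n,round(r["confidence"],2),p,pix(c,p))
s=ctrl.sense();print(s["time_s"],s["eef_rot"],ctrl.tips_ahead)
E
```

```text
scene reset_grip 0.46 [0.5861 0.0271 0.089 ] [356. 185.]
scene reset_grip 0.45 [0.5932 0.0267 0.0004] [357. 207.]
scene counter 0.92 [ 0.5911  0.0291 -0.0019] [356. 207.]
scene counter 0.37 [ 0.5108 -0.3073  0.074 ] [281. 243.]
scene clip 0.76 [ 0.4824 -0.3112  0.0838] [272. 238.]
scene rail_top 0.92 [ 0.3053 -0.2768  0.0767] [231. 213.]
scene rail_top 0.81 [ 0.5096 -0.3091  0.0743] [280. 243.]
scene rail_top 0.72 [ 0.5682 -0.6165  0.0787] [232. 326.]
scene card_top 0.65 [0.475  0.265  0.1151] [358. 136.]
scene card_top 0.55 [0.4457 0.1392 0.0027] [334. 176.]
scene lip_a 0.68 [ 0.4105 -0.1351  0.0014] [285. 217.]
scene lip_a 0.65 [ 0.4817 -0.316   0.0343] [272. 251.]
scene handle_a 0.4 [ 0.4871 -0.3407  0.1237] [267. 234.]
scene handle_a 0.38 [ 0.4762 -0.2884  0.1246] [274. 222.]
scene jar 0.94 [ 0.3868  0.0431 -0.0021] [307. 187.]
scene jar 0.69 [0.4748 0.2597 0.0001] [356. 163.]
scene dipper 0.69 [ 0.6901 -0.1985 -0.0013] [352. 260.]
scene brush 0.76 [ 0.713   0.1977 -0.002 ] [409. 191.]
scene brush 0.46 [ 0.3841  0.0426 -0.    ] [306. 186.]
scene brush 0.43 [ 0.4872 -0.3402  0.125
[... 798 characters left out ...]
side lip_a 0.4 [ 0.4783 -0.3082  0.0393] [330. 180.]
side handle_a 0.45 [ 0.4694 -0.2905  0.1267] [333. 163.]
side handle_a 0.37 [ 0.4825 -0.3391  0.1288] [330. 154.]
side jar 0.62 [ 0.3847  0.0384 -0.0054] [355. 266.]
side dipper 0.89 [ 0.6856 -0.1914 -0.0054] [267. 208.]
side dipper 0.24 [ 0.408  -0.1366  0.0003] [349. 223.]
side brush 0.67 [ 0.7044  0.2024 -0.0003] [237. 304.]
side tape 0.79 [ 0.4399  0.1405 -0.002 ] [335. 292.]
side tape 0.49 [ 0.5407 -0.4683 -0.0013] [316. 161.]
side twine_spool 0.74 [ 0.4083 -0.1355 -0.0003] [348. 223.]
side screwdriver 0.51 [ 0.5374 -0.4726 -0.0015] [317. 161.]
1.4 [[ 0.0001  0.2531 -0.9674]
 [-0.0001 -0.9674 -0.2531]
 [-1.      0.0001 -0.    ]] 0.019
```

```bash
python3 - <<'E'
import cv2
im=cv2.imread("pics/scene.png");cv2.imwrite("pics/scene_c.png",cv2.resize(im[100:370,180:500],None,fx=2.2,fy=2.2,interpolation=cv2.INTER_CUBIC))
E
```

```text
(no output)
```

View pics/scene_c.png

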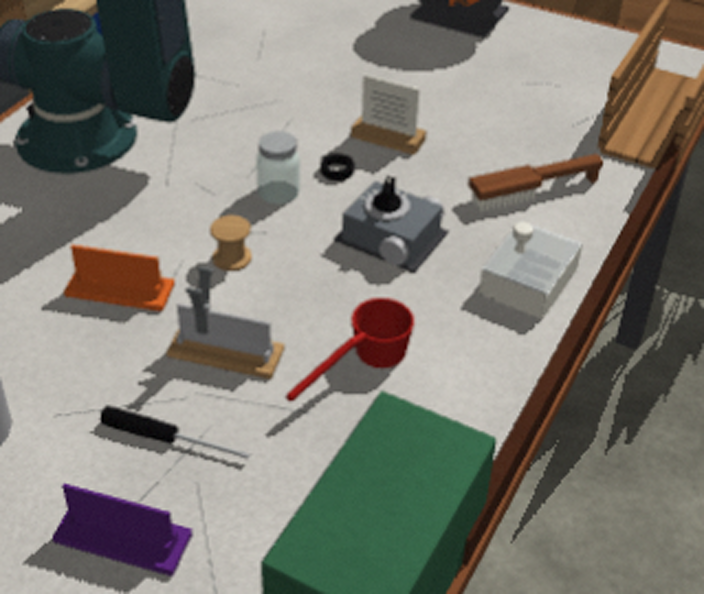

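The view shows three rails: orange at (231,213), aluminium with the clip at (280,243), and purple at (232,326). The job uses the aluminium one. The knob is on the grey counter at (356,185). The clear box with the white knob at about (418,205) is not it. I'll go above the clip for a close look.

step_arm(
  moves=[
    {"dx": -0.1, "dy": -0.33, "dz": -0.6},
    {"dx": -0.1, "dy": -0.33, "dz": -0.6},
    {"dx": -0.1, "dy": -0.33, "dz": -0.6},
    {"dx": -0.1, "dy": -0.33, "dz": -0.6},
    {"dx": -0.1, "dy": -0.33, "dz": -0.6},
    {"dx": -0.1, "dy": -0.33, "dz": -0.6},
    {"dx": -0.1, "dy": -0.33, "dz": -0.6},
    {"dx": -0.1, "dy": -0.33, "dz": -0.6},
    {"dx": -0.1, "dy": -0.33, "dz": -0.6},
    {"dx": -0.1, "dy": -0.33, "dz": -0.6},
    {"dx": -0.1, "dy": -0.33, "dz": -0.6},
    {"dx": -0.1, "dy": -0.33, "dz": -0.6},
    {},
  ],
)

```text
invalid input
```

```bash
cat >> h.py <<'E'
np.set_printoptions(precision=4,suppress=True)
def fit(P):
    c=P[:,:2].mean(0);u,s,v=np.linalg.svd(P[:,:2]-c,full_matrices=False);r=cv2.minAreaRect(P[:,:2].astype(np.float32))
    return "mean",P.mean(0),"dirdeg",np.degrees(np.arctan2(v[0,1],v[0,0]))%180,"std",s/len(P)**.5,"rect",np.round(r[0],4),np.round(r[1],4),round(r[2],1)
E
python3 - <<'E'
from h import *
s=ctrl.sense();print(s["tool_pos"],s["eef_rot"])
T=vision.camera_model("wrist")["world_from_camera"];print(T)
im,d=vision.grab_frame("wrist");cv2.imwrite("pics/w1.png",im);np.save("w1.npy",d)
for n in("clip","rail_top","lip_a","handle_a","reset_grip","counter"):
    for r in landmark_of("wrist",n)[:3]: p=W("wrist",r["point"]);print(n,round(r["confidence"],2),p,pix("wrist",p))
# rail strip and clip from depth
P=cloud("wrist",d,np.ones(d.shape,bool))
near=(np.abs(P[:,0]-.5)<.1)&(np.abs(P[:,1]+.31)<.06)
for lo,hi in((.068,.079),(.115,.13),(.005,.016)): 
    Q=P[near&(P[:,2]>lo)&(P[:,2]<hi)];print(lo,len(Q),*(fit(Q) if len(Q)>9 else ()))
# scene camera: card and knob
d=np.load("scene_d.npy");P=cloud("scene",d,np.ones(d.shape,bool))
for nm,c,r,lo,hi in(("card",(.472,.264),.07,.05,.117),("knob",(.585,.027),.03,.078,.105),("counter",(.591,.028),.08,.045,.056)):
    Q=P[(np.hypot(P[:,0]-c[0],P[:,1]-c[1])<r)&(P[:,2]>lo)&(P[:,2]<hi)];print(nm,len(Q),*fit(Q))
E
```

```text
[ 0.1392 -0.5321  0.2504] [[ 0.0001  0.2531 -0.9674]
 [-0.0001 -0.9674 -0.2531]
 [-1.      0.0001 -0.    ]]
[[ 0.2526 -0.9209 -0.297   0.2155]
 [-0.9676 -0.2402 -0.0781 -0.5122]
 [ 0.0006  0.3071 -0.9517  0.3732]
 [ 0.      0.      0.      1.    ]]
0.068 0
0.115 0
0.005 0
card 396 mean [0.473  0.2595 0.0835] dirdeg 2.2508772159311308 std [0.0295 0.0037] rect [0.4727 0.2605] [0.1031 0.0214] 2.6
knob 62 mean [0.5877 0.0194 0.093 ] dirdeg 102.02396368169043 std [0.0126 0.0043] rect [0.5852 0.0234] [0.0155 0.0434] 13.1
counter 401 mean [0.6075 0.0143 0.0524] dirdeg 28.68901079275018 std [0.0397 0.0346] rect [0.5943 0.0228] [0.129 0.124] 87.0
```

View pics/w1.png

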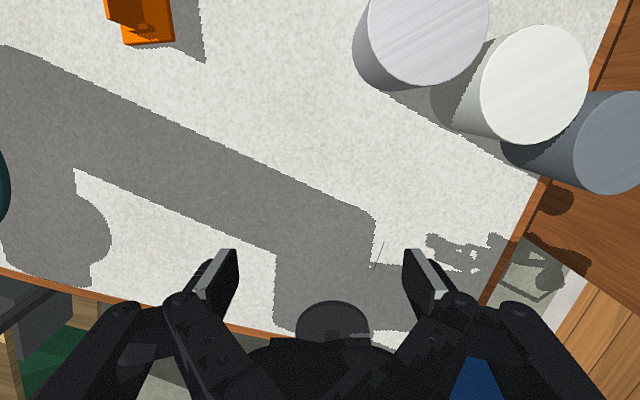

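The call was refused, so the arm hasn't moved. I'll resend it with every key filled in.

step_arm(
  moves=[
    {"jaw": 0, "dx": -0.1, "dy": -0.33, "dz": -0.6, "spin": 0},
    {"jaw": 0, "dx": -0.1, "dy": -0.33, "dz": -0.6, "spin": 0},
    {"jaw": 0, "dx": -0.1, "dy": -0.33, "dz": -0.6, "spin": 0},
    {"jaw": 0, "dx": -0.1, "dy": -0.33, "dz": -0.6, "spin": 0},
    {"jaw": 0, "dx": -0.1, "dy": -0.33, "dz": -0.6, "spin": 0},
    {"jaw": 0, "dx": -0.1, "dy": -0.33, "dz": -0.6, "spin": 0},
    {"jaw": 0, "dx": -0.1, "dy": -0.33, "dz": -0.6, "spin": 0},
    {"jaw": 0, "dx": -0.1, "dy": -0.33, "dz": -0.6, "spin": 0},
    {"jaw": 0, "dx": -0.1, "dy": -0.33, "dz": -0.6, "spin": 0},
    {"jaw": 0, "dx": -0.1, "dy": -0.33, "dz": -0.6, "spin": 0},
    {"jaw": 0, "dx": -0.1, "dy": -0.33, "dz": -0.6, "spin": 0},
    {"jaw": 0, "dx": -0.1, "dy": -0.33, "dz": -0.6, "spin": 0},
    {"jaw": 0, "dx": 0, "dy": 0, "dz": 0, "spin": 0},
  ],
)

```text
time_s: 3.05
tool_pos: [0.4398, -0.2469, 0.3111]
eef_rot: [[0.002, 0.258, -0.966], [0.0, -0.966, -0.258], [-1.0, 0.0, -0.002]]
force: [-0.4, -1.0, -0.1]
finger_gap: 1.001
```

```bash
python3 - <<'E'
from h import *
s=ctrl.sense();print(s["time_s"],s["tool_pos"],s["eef_rot"])
im,d=vision.grab_frame("wrist");cv2.imwrite("pics/w2.png",im);np.save("w2.npy",d)
for n in("clip","rail_top","lip_a","handle_a","reset_grip","counter"):
    for r in landmark_of("wrist",n)[:3]: p=W("wrist",r["point"]);print(n,round(r["confidence"],2),p,pix("wrist",p))
P=cloud("wrist",d,np.ones(d.shape,bool))
near=(np.abs(P[:,0]-.5)<.1)&(np.abs(P[:,1]+.31)<.06)
for lo,hi in((.068,.079),(.115,.13),(.005,.016)): 
    Q=P[near&(P[:,2]>lo)&(P[:,2]<hi)];print(lo,len(Q),*(fit(Q) if len(Q)>9 else ()))
E
```

```text
3.05 [ 0.4398 -0.2469  0.3111] [[ 0.0023  0.2584 -0.966 ]
 [ 0.0003 -0.966  -0.2584]
 [-1.      0.0003 -0.0023]]
clip 0.8 [ 0.4773 -0.3143  0.0802] [379. 152.]
rail_top 0.96 [ 0.3    -0.2784  0.0743] [315. 264.]
rail_top 0.96 [ 0.5589 -0.6215  0.072 ] [611. 152.]
rail_top 0.77 [ 0.5068 -0.3072  0.0732] [379. 126.]
lip_a 0.65 [ 0.475  -0.3119  0.0349] [370. 147.]
handle_a 0.93 [ 0.4799 -0.3406  0.122 ] [409. 161.]
handle_a 0.58 [ 0.4664 -0.2928  0.1227] [364. 162.]
0.068 373 mean [ 0.5114 -0.3065  0.0727] dirdeg 12.542047575509287 std [0.0374 0.0017] rect [ 0.5029 -0.3098] [0.1289 0.0163] 8.1
0.115 316 mean [ 0.476  -0.3169  0.1258] dirdeg 103.41844231747544 std [0.0208 0.0057] rect [ 0.4754 -0.3148] [0.0208 0.0504] 13.3
0.005 2944 mean [ 0.5099 -0.3024  0.0101] dirdeg 10.48779538195376 std [0.0423 0.0193] rect [ 0.5033 -0.3086] [0.149  0.0605] 12.7
```

View pics/w2.png

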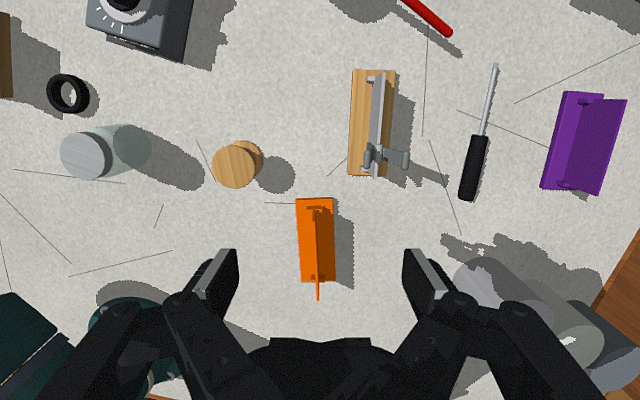

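The wrist view shows the aluminium rail with the clip at (380,150), the orange rail at (315,240) and the purple one at (585,145). The clip is on the aluminium rail, as chosen. Rail yaw is about 13° and the handle axis about 103°. Next I go above the knob.

step_arm(
  moves=[
    {"jaw": 0, "dx": 0.1, "dy": -0.45, "dz": -0.42, "spin": 0},
    {"jaw": 0, "dx": 0.1, "dy": -0.45, "dz": -0.42, "spin": 0},
    {"jaw": 0, "dx": 0.1, "dy": -0.45, "dz": -0.42, "spin": 0},
    {"jaw": 0, "dx": 0.1, "dy": -0.45, "dz": -0.42, "spin": 0},
    {"jaw": 0, "dx": 0.1, "dy": -0.45, "dz": -0.42, "spin": 0},
    {"jaw": 0, "dx": 0.1, "dy": -0.45, "dz": -0.42, "spin": 0},
    {"jaw": 0, "dx": 0.1, "dy": -0.45, "dz": -0.42, "spin": 0},
    {"jaw": 0, "dx": 0.1, "dy": -0.45, "dz": -0.42, "spin": 0},
    {"jaw": 0, "dx": 0.1, "dy": -0.45, "dz": -0.42, "spin": 0},
    {"jaw": 0, "dx": 0.1, "dy": -0.45, "dz": -0.42, "spin": 0},
    {"jaw": 0, "dx": 0, "dy": 0, "dz": 0, "spin": 0},
  ],
)

```text
time_s: 4.5
tool_pos: [0.5841, 0.0235, 0.2585]
eef_rot: [[-0.002, 0.256, -0.967], [0.001, -0.967, -0.256], [-1.0, -0.002, 0.002]]
force: [0.6, -0.3, 0.3]
finger_gap: 1.0
```

```bash
python3 - <<'E'
from h import *
s=ctrl.sense();print(s["time_s"],s["tool_pos"],s["eef_rot"],s["qpos"])
im,d=vision.grab_frame("wrist");cv2.imwrite("pics/w3.png",im);np.save("w3.npy",d)
for n in("reset_grip","counter","card_top"):
    for r in landmark_of("wrist",n)[:3]: p=W("wrist",r["point"]);print(n,round(r["confidence"],2),p,pix("wrist",p))
P=cloud("wrist",d,np.ones(d.shape,bool))
for nm,c,r,lo,hi in(("bar",(.585,.027),.03,.085,.104),("bartop",(.585,.027),.03,.096,.104),("counter",(.591,.028),.1,.05,.06),("disc",(.585,.027),.03,.060,.073),("card",(.472,.264),.07,.108,.119),("cardall",(.472,.264),.07,.04,.119)):
    Q=P[(np.hypot(P[:,0]-c[0],P[:,1]-c[1])<r)&(P[:,2]>lo)&(P[:,2]<hi)];print(nm,len(Q),*(fit(Q) if len(Q)>9 else ()))
E
```

```text
4.5 [0.5841 0.0235 0.2585] [[-0.0023  0.2558 -0.9667]
 [ 0.0015 -0.9667 -0.2558]
 [-1.     -0.002   0.0018]] [-0.0574  0.1646  1.2685  0.0013  1.7107  1.2549]
reset_grip 0.7 [0.5872 0.0234 0.0938] [318. 178.]
counter 0.71 [ 0.4787 -0.3122  0.0405] [520. 295.]
counter 0.66 [0.588  0.0284 0.0011] [315. 160.]
counter 0.43 [ 0.5341 -0.4716  0.0073] [606. 271.]
card_top 0.65 [0.4726 0.2583 0.1161] [ 77. 231.]
bar 615 mean [0.5845 0.0255 0.0983] dirdeg 102.87106104937948 std [0.0117 0.0043] rect [0.5829 0.0252] [0.0143 0.0407] 13.3
bartop 523 mean [0.5837 0.0251 0.0997] dirdeg 103.13242139717663 std [0.0116 0.004 ] rect [0.5828 0.0253] [0.0142 0.0407] 13.9
counter 6384 mean [0.6046 0.0249 0.0557] dirdeg 171.7947824229084 std [0.0371 0.0344] rect [0.5932 0.0237] [0.1268 0.1207] 87.8
disc 1359 mean [0.5909 0.0289 0.065 ] dirdeg 141.25869903642533 std [0.016  0.0155] rect [0.585  0.0268] [0.0592 0.0588] 59.8
card 670 mean [0.4756 0.2575 0.1126] dirdeg 2.543189418884225 std [0.0292 0.001 ] rect [0.4724 0.2578] [0.1017 0.0049] 2.3
cardall 3730 mean [0.4753 0.257  0.0833] dirdeg 2.6421253954810027 std [0.0293 0.0008] rect [0.4724 0.2574] [0.1017 0.0059] 2.5
```

View pics/w3.png

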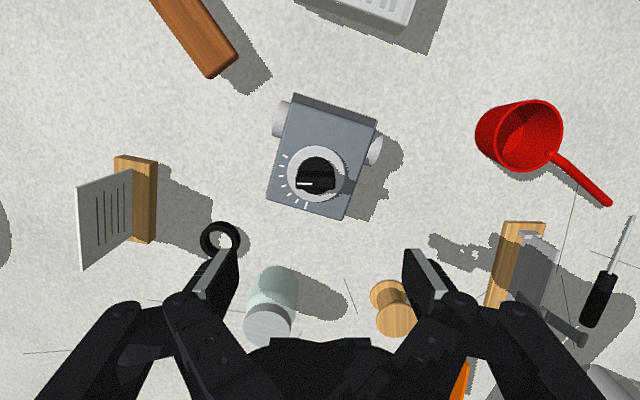

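The wrist view shows the counter at (320,165), its knob bar nearly horizontal at (318,178), and the card at (105,230). The bar yaw is about 103° and the counter yaw about 1°, so the knob is at roughly 1.34 rad. I'll spin anticlockwise by 88.5° so the jaws sit across the bar, and start down.

step_arm(
  moves=[
    {"jaw": 0, "dx": 0.2, "dy": 0, "dz": 0, "spin": -8},
    {"jaw": 0, "dx": 0.2, "dy": 0, "dz": 0, "spin": -8},
    {"jaw": 0, "dx": 0.2, "dy": 0, "dz": 0, "spin": -8},
    {"jaw": 0, "dx": 0.2, "dy": 0, "dz": 0, "spin": -8},
    {"jaw": 0, "dx": 0.2, "dy": 0, "dz": 0, "spin": -8},
    {"jaw": 0, "dx": 0.2, "dy": 0, "dz": 0, "spin": -8},
    {"jaw": 0, "dx": 0.2, "dy": 0, "dz": 0, "spin": -8},
    {"jaw": 0, "dx": 0.2, "dy": 0, "dz": 0, "spin": -8},
    {"jaw": 0, "dx": 0.2, "dy": 0, "dz": 0, "spin": -8},
    {"jaw": 0, "dx": 0.2, "dy": 0, "dz": 0, "spin": -8},
    {"jaw": 0, "dx": 0, "dy": 0, "dz": -0.04, "spin": -8.5},
    {"jaw": 0, "dx": 0, "dy": 0, "dz": 0, "spin": 0},
  ],
)

```text
time_s: 5.9
tool_pos: [0.583, 0.022, 0.1604]
eef_rot: [[-0.0, 0.974, 0.225], [-0.0, 0.225, -0.974], [-1.0, -0.0, 0.0]]
force: [0.2, -0.3, -0.2]
finger_gap: 0.996
```

```bash
python3 - <<'E'
from h import *
s=ctrl.sense();print(s["time_s"],s["tool_pos"],s["eef_rot"],s["qpos"])
im,d=vision.grab_frame("wrist")
for r in landmark_of("wrist","reset_grip")[:2]: p=W("wrist",r["point"]);print(round(r["confidence"],2),p,pix("wrist",p))
P=cloud("wrist",d,np.ones(d.shape,bool))
for nm,c,r,lo,hi in(("bar",(.584,.0255),.03,.09,.104),("disc",(.584,.0255),.03,.060,.073)):
    Q=P[(np.hypot(P[:,0]-c[0],P[:,1]-c[1])<r)&(P[:,2]>lo)&(P[:,2]<hi)];print(nm,len(Q),*(fit(Q) if len(Q)>9 else ()))
E
```

```text
5.9 [0.583  0.022  0.1604] [[-0.      0.9743  0.2255]
 [-0.0003  0.2255 -0.9743]
 [-1.     -0.0001  0.0003]] [-0.0592  0.1948  1.4287 -0.0003  1.5181 -0.2866]
0.76 [0.5868 0.0268 0.0922] [325. 213.]
bar 1137 mean [0.5829 0.0309 0.0982] dirdeg 103.17282431162084 std [0.0121 0.0039] rect [0.5832 0.029 ] [0.0138 0.0422] 13.5
disc 2658 mean [0.583  0.0294 0.0647] dirdeg 12.656556603736894 std [0.0172 0.0145] rect [0.5838 0.0264] [0.0595 0.058 ] 15.2
```

step_arm(
  moves=[
    {"jaw": 0, "dx": 0.22, "dy": 0.03, "dz": -0.09, "spin": 0},
    {"jaw": 0, "dx": 0.22, "dy": 0, "dz": 0, "spin": 0},
    {"jaw": 0, "dx": 0.22, "dy": 0, "dz": 0, "spin": 0},
    {"jaw": 0, "dx": 0.22, "dy": 0, "dz": 0, "spin": 0},
    {"jaw": 0, "dx": 0.22, "dy": 0, "dz": 0, "spin": 0},
    {"jaw": 0, "dx": 0.2, "dy": 0, "dz": 0, "spin": 0},
    {"jaw": 0.5, "dx": 0, "dy": 0, "dz": 0, "spin": 0},
    {"jaw": 1, "dx": 0, "dy": 0, "dz": 0, "spin": 0},
    {"jaw": 1, "dx": 0, "dy": 0, "dz": 0, "spin": 0},
    {"jaw": 1, "dx": 0, "dy": 0, "dz": 0, "spin": 0},
    {"jaw": 1, "dx": 0, "dy": 0, "dz": 0, "spin": 0},
    {"jaw": 1, "dx": 0, "dy": 0, "dz": 0, "spin": 0},
    {"jaw": 1, "dx": 0, "dy": 0, "dz": 0, "spin": 0},
    {"jaw": 1, "dx": 0, "dy": 0, "dz": 0, "spin": 0},
  ],
  grip_force=30,
)

```text
time_s: 7.4
tool_pos: [0.5833, 0.0278, 0.0962]
eef_rot: [[-0.001, 0.974, 0.228], [-0.001, 0.228, -0.974], [-1.0, -0.001, 0.0]]
force: [-5.1, -0.8, 6.2]
finger_gap: 0.153
```

step_arm(
  moves=[
    {"jaw": 1, "dx": -0.03, "dy": 0, "dz": 0, "spin": -5},
    {"jaw": 1, "dx": 0, "dy": 0, "dz": 0, "spin": -6},
    {"jaw": 1, "dx": 0, "dy": 0, "dz": 0, "spin": -6},
    {"jaw": 1, "dx": 0, "dy": 0, "dz": 0, "spin": -6},
    {"jaw": 1, "dx": 0, "dy": 0, "dz": 0, "spin": -6},
    {"jaw": 1, "dx": 0, "dy": 0, "dz": 0, "spin": -6},
    {"jaw": 1, "dx": 0, "dy": 0, "dz": 0, "spin": -6},
    {"jaw": 1, "dx": 0, "dy": 0, "dz": 0, "spin": -6},
    {"jaw": 1, "dx": 0, "dy": 0, "dz": 0, "spin": -6},
    {"jaw": 1, "dx": 0, "dy": 0, "dz": 0, "spin": -6},
    {"jaw": 1, "dx": 0, "dy": 0, "dz": 0, "spin": -6},
    {"jaw": 1, "dx": 0, "dy": 0, "dz": 0, "spin": -6},
    {"jaw": 1, "dx": 0, "dy": 0, "dz": 0, "spin": -4},
    {"jaw": 1, "dx": 0, "dy": 0, "dz": 0, "spin": 0},
  ],
)

```text
time_s: 8.8
tool_pos: [0.5839, 0.0287, 0.0963]
eef_rot: [[0.0, 0.034, 0.999], [0.002, 0.999, -0.034], [-1.0, 0.002, -0.0]]
force: [-0.2, 2.9, -1.1]
finger_gap: 0.159
```

```bash
python3 -c "
from h import *
s=ctrl.sense();R=np.array(s['eef_rot']);print(s['time_s'],s['tool_pos'],np.degrees(np.arctan2(R[1,1],R[0,1])),s['force'],s['moment'],s['finger_gap'],s['qpos'])"
```

```text
8.8 [0.5839 0.0287 0.0963] 88.0612286436532 [-0.1607  2.9064 -1.0709] [ 0.3585  0.0854 -0.561 ] 0.15899531508648657 [-0.0487  0.2413  1.5052  0.0016  1.3952 -1.586 ]
```

step_arm(
  moves=[
    {"jaw": 1, "dx": 0, "dy": 0, "dz": 0, "spin": -2},
    {"jaw": 1, "dx": 0, "dy": 0, "dz": 0, "spin": -2},
    {"jaw": 1, "dx": 0, "dy": 0, "dz": 0, "spin": 0},
    {"jaw": 1, "dx": 0, "dy": 0, "dz": 0, "spin": 0},
    {"jaw": 1, "dx": 0, "dy": 0, "dz": 0, "spin": 0},
  ],
)

```text
time_s: 9.3
tool_pos: [0.5844, 0.0286, 0.0965]
eef_rot: [[0.001, -0.036, 0.999], [0.001, 0.999, 0.036], [-1.0, 0.001, 0.001]]
force: [3.5, 3.8, -4.1]
finger_gap: 0.16
```

```bash
python3 -c "
from h import *
s=ctrl.sense();R=np.array(s['eef_rot']);print(s['time_s'],s['tool_pos'],np.degrees(np.arctan2(R[1,1],R[0,1])),s['force'],s['moment'],s['finger_gap'],s['qpos'])"
```

```text
9.3 [0.5844 0.0286 0.0965] 92.06232370616227 [ 3.4775  3.8459 -4.13  ] [ 0.6223 -0.6066 -1.0514] 0.15961786304671674 [-0.0487  0.2414  1.5046  0.0013  1.3943 -1.6557]
```

step_arm(
  moves=[
    {"jaw": 0.5, "dx": 0, "dy": 0, "dz": 0, "spin": 0},
    {"jaw": 0.3, "dx": 0, "dy": 0, "dz": 0, "spin": 0},
    {"jaw": 0.3, "dx": 0, "dy": 0, "dz": 0, "spin": 0},
    {"jaw": 0.3, "dx": 0, "dy": 0, "dz": 0, "spin": 0},
    {"jaw": 0, "dx": -0.3, "dy": 0, "dz": 0, "spin": 0},
    {"jaw": 0, "dx": -0.4, "dy": 0, "dz": 0, "spin": 0},
    {"jaw": 0, "dx": -0.5, "dy": 0, "dz": 0, "spin": 0},
    {"jaw": 0, "dx": -0.5, "dy": 0, "dz": 0, "spin": 0},
    {"jaw": 0, "dx": -0.5, "dy": 0, "dz": 0, "spin": 0},
    {"jaw": 0, "dx": -0.5, "dy": 0, "dz": 0, "spin": 0},
    {"jaw": 0, "dx": -0.3, "dy": 0, "dz": 0, "spin": 0},
    {"jaw": 0, "dx": 0, "dy": 0, "dz": 0, "spin": 0},
  ],
)

```text
time_s: 10.5
tool_pos: [0.5851, 0.0279, 0.2509]
eef_rot: [[0.007, -0.038, 0.999], [-0.001, 0.999, 0.038], [-1.0, -0.001, 0.007]]
force: [0.1, 0.3, 0.6]
finger_gap: 0.999
```

```bash
python3 - <<'E'
from h import *
s=ctrl.sense();print(s["time_s"],s["tool_pos"],s["force"])
im,d=vision.grab_frame("wrist");cv2.imwrite("pics/w4.png",im)
P=cloud("wrist",d,np.ones(d.shape,bool))
for nm,c,r,lo,hi in(("bar",(.584,.0255),.03,.09,.104),("foot",(.594,.0255),.12,.003,.02),):
    Q=P[(np.hypot(P[:,0]-c[0],P[:,1]-c[1])<r)&(P[:,2]>lo)&(P[:,2]<hi)];print(nm,len(Q),*(fit(Q) if len(Q)>9 else ()))
v=(d>0)
# housing top rotation: points 50..58 mm, |across|<49 edges
Q=P[(abs(P[:,0]-.594)<.07)&(abs(P[:,1]-.026)<.08)&(P[:,2]>.051)&(P[:,2]<.059)];print(*fit(Q))
for sgn in(1,-1):
    e=[]
    for y in np.linspace(-.01,.06,30):
        q=Q[abs(Q[:,1]-y)<.0015]
        if len(q)>3:e.append((y,(sgn*q[:,0]).max()*sgn))
    e=np.array(e);print(sgn,np.degrees(np.arctan(np.polyfit(e[:,0],e[:,1],1))),np.ptp(e[:,1]))
E
```

```text
10.5 [0.5851 0.0279 0.2509] [0.1048 0.2601 0.5747]
bar 555 mean [0.5804 0.0283 0.0954] dirdeg 177.2597872193283 std [0.0119 0.004 ] rect [0.5816 0.0283] [0.014  0.0419] 87.4
foot 314 mean [0.5268 0.031  0.0043] dirdeg 88.32410616823006 std [0.0327 0.0054] rect [0.5397 0.0115] [0.0657 0.1412] 29.5
mean [0.5866 0.0281 0.0533] dirdeg 177.72175565040368 std [0.0355 0.0296] rect [0.5908 0.0278] [0.0978 0.1179] 87.4
1 [ 2.562  32.9186] 0.004800258139838975
-1 [ 2.2697 28.0051] 0.004803511523054471
```

View pics/w4.png

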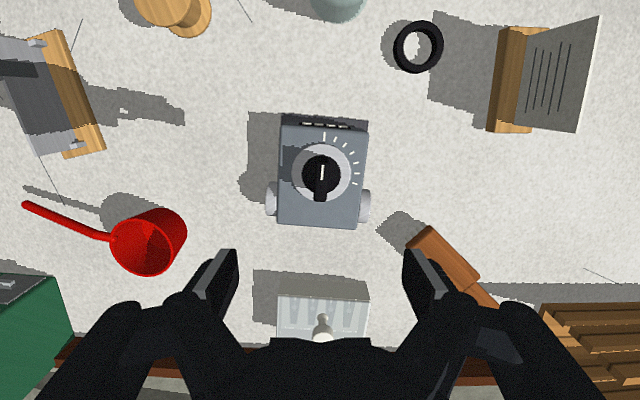

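The knob is at its zero stop: bar yaw −2.6° against counter yaw −2.4°. The picture shows the bar line at (322,178) parallel to the housing. On to the clip.

step_arm(
  moves=[
    {"jaw": 0, "dx": 0, "dy": -0.68, "dz": -0.24, "spin": 0},
    {"jaw": 0, "dx": 0, "dy": -0.68, "dz": -0.24, "spin": 0},
    {"jaw": 0, "dx": 0, "dy": -0.68, "dz": -0.24, "spin": 0},
    {"jaw": 0, "dx": 0, "dy": -0.68, "dz": -0.24, "spin": 0},
    {"jaw": 0, "dx": 0, "dy": -0.68, "dz": -0.24, "spin": 0},
    {"jaw": 0, "dx": 0, "dy": -0.68, "dz": -0.24, "spin": 0},
    {"jaw": 0, "dx": 0, "dy": -0.68, "dz": -0.24, "spin": 0},
    {"jaw": 0, "dx": 0, "dy": -0.68, "dz": -0.24, "spin": 0},
    {"jaw": 0, "dx": 0, "dy": -0.68, "dz": -0.24, "spin": 0},
    {"jaw": 0, "dx": 0, "dy": -0.68, "dz": -0.24, "spin": 0},
  ],
)

```text
time_s: 11.55
tool_pos: [0.4754, -0.317, 0.2445]
eef_rot: [[-0.003, -0.038, 0.999], [0.002, 0.999, 0.038], [-1.0, 0.003, -0.003]]
force: [0.1, -0.2, 0.1]
finger_gap: 1.001
```

step_arm(
  moves=[
    {"jaw": 0, "dx": 0, "dy": 0, "dz": 0, "spin": 8.44},
    {"jaw": 0, "dx": 0, "dy": 0, "dz": 0, "spin": 8.44},
    {"jaw": 0, "dx": 0, "dy": 0, "dz": 0, "spin": 8.44},
    {"jaw": 0, "dx": 0, "dy": 0, "dz": 0, "spin": 8.44},
    {"jaw": 0, "dx": 0, "dy": 0, "dz": 0, "spin": 8.44},
    {"jaw": 0, "dx": 0, "dy": 0, "dz": 0, "spin": 8.44},
    {"jaw": 0, "dx": 0, "dy": 0, "dz": 0, "spin": 8.44},
    {"jaw": 0, "dx": 0, "dy": 0, "dz": 0, "spin": 8.44},
    {"jaw": 0, "dx": 0, "dy": 0, "dz": 0, "spin": 8.44},
    {"jaw": 0, "dx": 0, "dy": 0, "dz": 0, "spin": 8.44},
    {"jaw": 0, "dx": 0, "dy": 0, "dz": 0, "spin": 8.44},
    {"jaw": 0, "dx": 0, "dy": 0, "dz": 0, "spin": 8.44},
    {"jaw": 0, "dx": 0, "dy": 0, "dz": 0, "spin": 8.44},
    {"jaw": 0, "dx": 0, "dy": 0, "dz": 0, "spin": 8.44},
    {"jaw": 0, "dx": 0, "dy": 0, "dz": 0, "spin": 8.44},
    {"jaw": 0, "dx": 0, "dy": 0, "dz": 0, "spin": 8.44},
    {"jaw": 0, "dx": 0, "dy": 0, "dz": 0, "spin": 8.44},
    {"jaw": 0, "dx": 0, "dy": 0, "dz": 0, "spin": 8.44},
    {"jaw": 0, "dx": 0, "dy": 0, "dz": 0, "spin": 8.44},
    {"jaw": 0, "dx": 0, "dy": 0, "dz": 0, "spin": 8.44},
  ],
)

```text
time_s: 13.55
tool_pos: [0.4761, -0.3157, 0.2444]
eef_rot: [[-0.003, 0.225, -0.974], [0.002, -0.974, -0.225], [-1.0, -0.003, 0.003]]
force: [-0.5, 0.5, 0.6]
finger_gap: 1.001
```

step_arm(
  moves=[
    {"jaw": 0, "dx": 0, "dy": 0, "dz": 0, "spin": 0},
    {"jaw": 0, "dx": 0, "dy": 0, "dz": 0, "spin": 0},
  ],
)

```text
time_s: 13.75
tool_pos: [0.4763, -0.3159, 0.2453]
eef_rot: [[-0.002, 0.234, -0.972], [0.002, -0.972, -0.234], [-1.0, -0.002, 0.002]]
force: [0.6, 0.4, 1.0]
finger_gap: 0.999
```

```bash
python3 - <<'E'
from h import *
s=ctrl.sense();R=np.array(s['eef_rot']);print(s["time_s"],s["tool_pos"],R,np.degrees(np.arctan2(R[1,1],R[0,1])),s["qpos"])
im,d=vision.grab_frame("wrist");cv2.imwrite("pics/w5.png",im)
for n in("clip","handle_a","lip_a"):
    for r in landmark_of("wrist",n)[:2]: p=W("wrist",r["point"]);print(n,round(r["confidence"],2),p,pix("wrist",p))
P=cloud("wrist",d,np.ones(d.shape,bool))
near=(np.abs(P[:,0]-.5)<.1)&(np.abs(P[:,1]+.31)<.06)
for lo,hi in((.066,.079),(.110,.135),(.12,.135),(.005,.016)):
    Q=P[near&(P[:,2]>lo)&(P[:,2]<hi)];print(lo,len(Q),*(fit(Q) if len(Q)>9 else ()))
E
```

```text
13.75 [ 0.4763 -0.3159  0.2453] [[-0.0021  0.2339 -0.9723]
 [ 0.0016 -0.9723 -0.2339]
 [-1.     -0.0021  0.0017]] -76.47228141951065 [-0.6848  0.1381  1.3247 -0.0001  1.6815  0.6499]
clip 0.89 [ 0.4826 -0.3134  0.0805] [319. 176.]
handle_a 0.69 [ 0.474  -0.2903  0.1261] [291. 192.]
handle_a 0.55 [ 0.4835 -0.3398  0.1251] [347. 194.]
lip_a 0.87 [ 0.4818 -0.3093  0.0367] [315. 167.]
lip_a 0.59 [ 0.4814 -0.3153  0.0414] [320. 170.]
0.066 439 mean [ 0.5165 -0.3033  0.0753] dirdeg 13.198161080211236 std [0.0371 0.0019] rect [ 0.5077 -0.3033] [0.1294 0.0167] 17.5
0.11 552 mean [ 0.4805 -0.3116  0.1254] dirdeg 103.38950802181608 std [0.0197 0.0056] rect [ 0.4793 -0.3117] [0.0217 0.0505] 13.3
0.12 413 mean [ 0.4804 -0.3118  0.1289] dirdeg 103.42550092852474 std [0.0209 0.0058] rect [ 0.4793 -0.3117] [0.0217 0.0505] 13.3
0.005 4316 mean [ 0.5242 -0.3015  0.0124] dirdeg 12.677322351299665 std [0.0361 0.0184] rect [ 0.5088 -0.3049] [0.1482 0.0604] 13.2
```

View pics/w5.png

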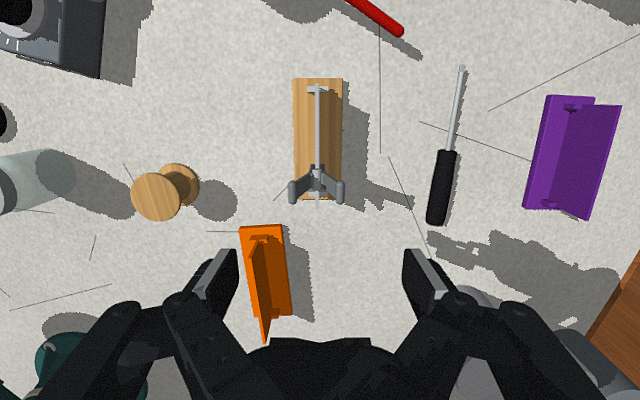

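The view shows the clip at (318,185), with its handles across the jaw direction and its centre at about (0.480,−0.312). I'll make a small correction, descend and squeeze.

step_arm(
  moves=[
    {"jaw": 0, "dx": 0.3, "dy": -0.05, "dz": -0.08, "spin": 0},
    {"jaw": 0, "dx": 0.3, "dy": 0, "dz": 0, "spin": 0},
    {"jaw": 0, "dx": 0.3, "dy": 0, "dz": 0, "spin": 0},
    {"jaw": 0, "dx": 0.3, "dy": 0, "dz": 0, "spin": 0},
    {"jaw": 0, "dx": 0.3, "dy": 0, "dz": 0, "spin": 0},
    {"jaw": 0, "dx": 0.3, "dy": 0, "dz": 0, "spin": 0},
    {"jaw": 0, "dx": 0.3, "dy": 0, "dz": 0, "spin": 0},
    {"jaw": 0, "dx": 0.3, "dy": 0, "dz": 0, "spin": 0},
    {"jaw": 0, "dx": 0, "dy": 0, "dz": 0, "spin": 0},
    {"jaw": 0.3, "dx": 0, "dy": 0, "dz": 0, "spin": 0},
    {"jaw": 0.3, "dx": 0, "dy": 0, "dz": 0, "spin": 0},
  ],
  grip_force=40,
)

```text
time_s: 15.05
tool_pos: [0.4806, -0.3133, 0.1279]
eef_rot: [[0.002, 0.231, -0.973], [-0.001, -0.973, -0.231], [-1.0, 0.002, -0.001]]
force: [-0.3, 0.0, 0.8]
finger_gap: 0.709
```

```bash
python3 - <<'E'
from h import *
s=ctrl.sense();print(s["time_s"],s["tool_pos"],s["force"],s["finger_gap"])
im,d=vision.grab_frame("wrist");cv2.imwrite("pics/w6.png",im)
P=cloud("wrist",d,np.ones(d.shape,bool))
for lo,hi in((.115,.135),):
    Q=P[(np.hypot(P[:,0]-.48,P[:,1]+.312)<.034)&(P[:,2]>lo)&(P[:,2]<hi)];print(lo,len(Q),*(fit(Q) if len(Q)>9 else ()))
E
```

```text
15.05 [ 0.4806 -0.3133  0.1279] [-0.3115  0.0281  0.7515] 0.7085216733890639
0.115 2329 mean [ 0.4812 -0.3103  0.1258] dirdeg 101.70756910709005 std [0.0243 0.0062] rect [ 0.4804 -0.3119] [0.023  0.0645] 12.8
```

View pics/w6.png

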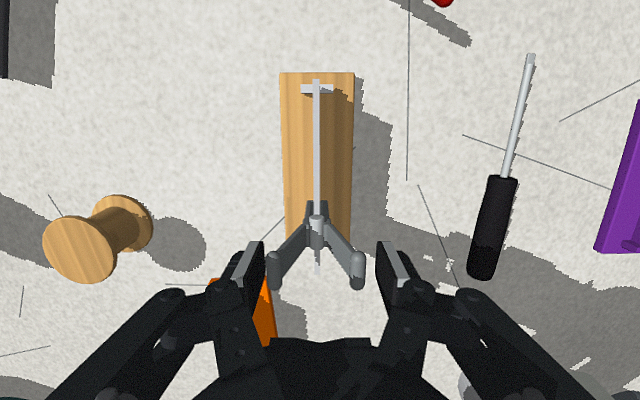

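The handles are centred between the pads: handle ends at (273,272) and (358,275), pads at x of about 250 and 390. I'll squeeze.

step_arm(
  moves=[
    {"jaw": 0.5, "dx": 0, "dy": 0, "dz": 0, "spin": 0},
    {"jaw": 0.6, "dx": 0, "dy": 0, "dz": 0, "spin": 0},
    {"jaw": 0.7, "dx": 0, "dy": 0, "dz": 0, "spin": 0},
    {"jaw": 0.8, "dx": 0, "dy": 0, "dz": 0, "spin": 0},
    {"jaw": 1, "dx": 0, "dy": 0, "dz": 0, "spin": 0},
    {"jaw": 1, "dx": 0, "dy": 0, "dz": 0, "spin": 0},
    {"jaw": 1, "dx": 0, "dy": 0, "dz": 0, "spin": 0},
    {"jaw": 1, "dx": 0, "dy": 0, "dz": 0, "spin": 0},
    {"jaw": 1, "dx": 0, "dy": 0, "dz": 0, "spin": 0},
    {"jaw": 1, "dx": 0, "dy": 0, "dz": 0, "spin": 0},
  ],
)

```text
time_s: 16.1
tool_pos: [0.4828, -0.3166, 0.1341]
eef_rot: [[0.01, 0.23, -0.973], [-0.011, -0.973, -0.231], [-1.0, 0.013, -0.007]]
force: [-1.2, -1.3, 15.3]
finger_gap: 0.238
```

```bash
python3 - <<'E'
from h import *
im,d=vision.grab_frame("wrist");cv2.imwrite("pics/w7.png",im)
for n in("clip","handle_a","lip_a"):
    for r in landmark_of("wrist",n)[:2]: p=W("wrist",r["point"]);print(n,round(r["confidence"],2),p,pix("wrist",p))
s=ctrl.sense();print(s["force"],s["moment"],s["finger_gap"],s["tool_pos"])
cv2.imwrite("pics/w7.png",cv2.resize(im[150:400,180:460],None,fx=2.2,fy=2.2))
E
```

```text
clip 0.96 [ 0.4821 -0.3123  0.0771] [312. 225.]
clip 0.4 [ 0.4812 -0.3257  0.0406] [329. 211.]
handle_a 0.82 [ 0.4825 -0.3302  0.1263] [345. 268.]
lip_a 0.95 [ 0.4814 -0.3225  0.0426] [325. 211.]
lip_a 0.72 [ 0.4772 -0.2968  0.0429] [292. 209.]
[-2.0448 -2.8406 15.1569] [-0.438   0.1877  0.0022] 0.242523191034466 [ 0.4828 -0.3166  0.1341]
```

View pics/w7.png

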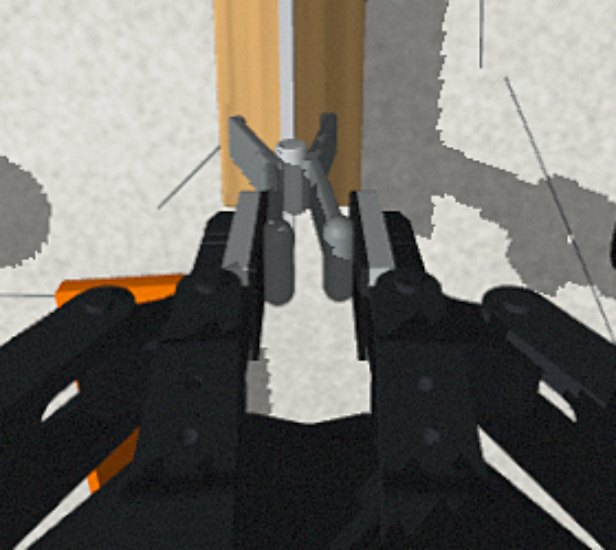

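The clip is squeezed open with the jaws clear of the rail; the lips show at about (240,130) and (330,130) in the crop, and it leans only slightly. Lifting.

step_arm(
  moves=[
    {"jaw": 1, "dx": -0.1, "dy": 0, "dz": 0, "spin": 0},
    {"jaw": 1, "dx": -0.15, "dy": 0, "dz": 0, "spin": 0},
    {"jaw": 1, "dx": -0.2, "dy": 0, "dz": 0, "spin": 0},
    {"jaw": 1, "dx": -0.25, "dy": 0, "dz": 0, "spin": 0},
    {"jaw": 1, "dx": -0.3, "dy": 0, "dz": 0, "spin": 0},
    {"jaw": 1, "dx": -0.3, "dy": 0, "dz": 0, "spin": 0},
    {"jaw": 1, "dx": -0.3, "dy": 0, "dz": 0, "spin": 0},
    {"jaw": 1, "dx": -0.3, "dy": 0, "dz": 0, "spin": 0},
    {"jaw": 1, "dx": -0.3, "dy": 0, "dz": 0, "spin": 0},
    {"jaw": 1, "dx": -0.3, "dy": 0, "dz": 0, "spin": 0},
    {"jaw": 1, "dx": -0.2, "dy": 0, "dz": 0, "spin": 0},
    {"jaw": 1, "dx": -0.1, "dy": 0, "dz": 0, "spin": 0},
    {"jaw": 1, "dx": 0, "dy": 0, "dz": 0, "spin": 0},
    {"jaw": 1, "dx": 0, "dy": 0, "dz": 0, "spin": 0},
  ],
)

```text
time_s: 17.7
tool_pos: [0.4799, -0.3127, 0.2661]
eef_rot: [[-0.001, 0.231, -0.973], [0.001, -0.973, -0.231], [-1.0, -0.001, 0.001]]
force: [-0.2, -0.2, -0.0]
finger_gap: 0.236
```

```bash
python3 - <<'E'
from h import *
im,d=vision.grab_frame("wrist")
s=ctrl.sense();print(s["time_s"],s["force"],s["finger_gap"],s["tool_pos"],s["qpos"],s["eef_rot"])
for c in("wrist","side"):
    im,d=vision.grab_frame(c)
    for n in("clip","handle_a","lip_a"):
        for r in landmark_of(c,n)[:2]: p=W(c,r["point"]);print(c,n,round(r["confidence"],2),p,pix(c,p))
im,d=vision.grab_frame("wrist");cv2.imwrite("pics/w8.png",cv2.resize(im[150:400,180:460],None,fx=2.2,fy=2.2))
E
```

```text
17.75 [-0.0846  0.696  -0.9378] 0.23970967333889698 [ 0.4798 -0.3126  0.2658] [-0.6765  0.1368  1.2859 -0.0001  1.7208  0.6612] [[-0.0015  0.231  -0.9729]
 [ 0.0011 -0.9729 -0.231 ]
 [-1.     -0.0015  0.0012]]
wrist clip 0.64 [ 0.4787 -0.309   0.2097] [314. 225.]
wrist clip 0.32 [0.436  0.1376 0.0026] [  3. 123.]
wrist handle_a 0.98 [ 0.4815 -0.326   0.2602] [345. 267.]
wrist handle_a 0.61 [ 0.4778 -0.3054  0.2658] [304. 271.]
wrist lip_a 0.71 [ 0.4787 -0.3192  0.1723] [327. 209.]
wrist lip_a 0.67 [ 0.4745 -0.2908  0.1732] [292. 207.]
side clip 0.6 [ 0.4745 -0.3111  0.2109] [333. 138.]
side handle_a 0.45 [ 0.4749 -0.306   0.2657] [334. 125.]
side lip_a 0.46 [ 0.4725 -0.2933  0.1735] [333. 151.]
```

View pics/w8.png

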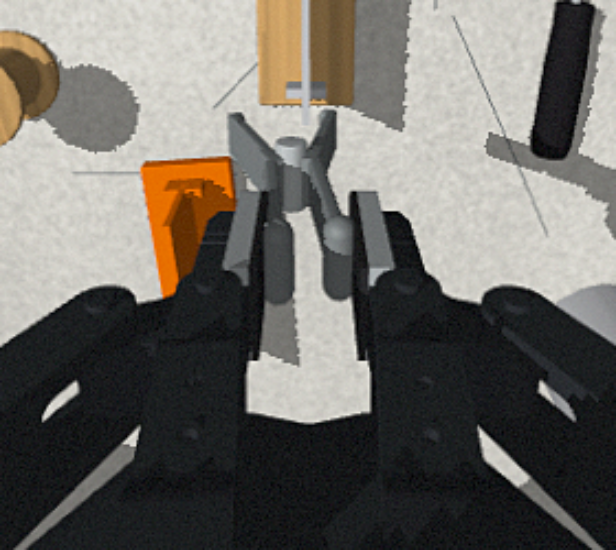

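The clip is in the fingers, open, with the lips at z of about 0.172 (crop (237,120) and (330,120)), well above the rail. Carrying it to the card.

step_arm(
  moves=[
    {"jaw": 1, "dx": 0, "dy": -0.3, "dz": -0.07, "spin": 0},
    {"jaw": 1, "dx": 0, "dy": -0.66, "dz": -0.15, "spin": 0},
    {"jaw": 1, "dx": 0, "dy": -0.66, "dz": -0.15, "spin": 0},
    {"jaw": 1, "dx": 0, "dy": -0.66, "dz": -0.15, "spin": 0},
    {"jaw": 1, "dx": 0, "dy": -0.66, "dz": -0.15, "spin": 0},
    {"jaw": 1, "dx": 0, "dy": -0.66, "dz": -0.15, "spin": 0},
    {"jaw": 1, "dx": 0, "dy": -0.66, "dz": -0.15, "spin": 0},
    {"jaw": 1, "dx": 0, "dy": -0.66, "dz": -0.15, "spin": 0},
    {"jaw": 1, "dx": 0, "dy": -0.66, "dz": -0.15, "spin": 0},
    {"jaw": 1, "dx": 0, "dy": -0.66, "dz": -0.15, "spin": 0},
    {"jaw": 1, "dx": 0, "dy": -0.66, "dz": -0.15, "spin": 0},
    {"jaw": 1, "dx": 0, "dy": -0.66, "dz": -0.15, "spin": 0},
    {"jaw": 1, "dx": 0, "dy": -0.66, "dz": -0.15, "spin": 0},
    {"jaw": 1, "dx": 0, "dy": -0.66, "dz": -0.15, "spin": 0},
    {"jaw": 1, "dx": 0, "dy": -0.66, "dz": -0.15, "spin": 0},
    {"jaw": 1, "dx": 0, "dy": -0.66, "dz": -0.15, "spin": 0},
    {"jaw": 1, "dx": 0, "dy": -0.5, "dz": -0.11, "spin": 0},
    {"jaw": 1, "dx": 0, "dy": -0.3, "dz": -0.07, "spin": 0},
    {"jaw": 1, "dx": 0, "dy": 0, "dz": 0, "spin": 6},
    {"jaw": 1, "dx": 0, "dy": 0, "dz": 0, "spin": 4.9},
  ],
)

```text
time_s: 20.2
tool_pos: [0.474, 0.2518, 0.2667]
eef_rot: [[-0.0, 0.04, -0.999], [-0.0, -0.999, -0.04], [-1.0, 0.0, 0.0]]
force: [0.6, 0.1, -1.1]
finger_gap: 0.241
```

step_arm(
  moves=[
    {"jaw": 1, "dx": 0, "dy": 0, "dz": 0, "spin": 0},
    {"jaw": 1, "dx": 0, "dy": 0, "dz": 0, "spin": 0},
    {"jaw": 1, "dx": 0, "dy": 0, "dz": 0, "spin": 0},
  ],
)

```text
time_s: 20.5
tool_pos: [0.4745, 0.2509, 0.2669]
eef_rot: [[0.0, 0.044, -0.999], [-0.0, -0.999, -0.044], [-1.0, 0.0, -0.0]]
force: [-0.4, 0.1, -0.2]
finger_gap: 0.235
```

```bash
cat > chk.py <<'E'
from h import *
import sys
s=ctrl.sense();R=np.array(s['eef_rot']);t=np.array(s['tool_pos']);print(s["time_s"],t,np.degrees(np.arctan2(R[1,1],R[0,1])),s["force"],s["finger_gap"])
for c in("wrist","side","scene"):
    im,d=vision.grab_frame(c)
    if len(sys.argv)>1 and c in sys.argv[1:]: 
        u,v=pix(c,t-[0,0,.1]).astype(int);cv2.imwrite(f"pics/{c}_{s['time_s']:.0f}.png",cv2.resize(im if c=="wrist" else im[max(v-65,0):v+65,max(0,u-90):u+90],None,fx=1.2 if c=="wrist" else 4,fy=1.2 if c=="wrist" else 4))
    for n in("clip","handle_a","lip_a","card_top"):
        for r in landmark_of(c,n)[:2]:
            if r["confidence"]>.35: p=W(c,r["point"]);print(c,n,round(r["confidence"],2),p,pix(c,p))
    P=cloud(c,d,np.ones(d.shape,bool))
    for lo,hi in((.05,.09),(.105,.119)):
        Q=P[(np.abs(P[:,0]-.4725)<.054)&(np.abs(P[:,1]-.26)<.02)&(P[:,2]>lo)&(P[:,2]<hi)]
        if len(Q)>20: print(c,"card",lo,len(Q),*fit(Q))
E
python3 chk.py wrist side
```

```text
20.5 [0.4745 0.2509 0.2669] -87.5012883386231 [-0.3628  0.1102 -0.1597] 0.23478393490970165
wrist clip 0.72 [0.474  0.2551 0.212 ] [313. 227.]
wrist handle_a 0.8 [0.4737 0.2374 0.2631] [346. 270.]
wrist handle_a 0.57 [0.4708 0.2633 0.2623] [295. 272.]
wrist lip_a 0.62 [0.4711 0.2762 0.1757] [288. 210.]
wrist lip_a 0.6 [0.4727 0.2481 0.1736] [323. 209.]
wrist card_top 0.73 [0.4736 0.26   0.1106] [311. 186.]
wrist card 0.05 117 mean [0.4791 0.2609 0.0697] dirdeg 3.191143903637567 std [0.0283 0.0005] rect [0.4743 0.2607] [0.0952 0.0026] 4.3
wrist card 0.105 239 mean [0.4856 0.2626 0.1136] dirdeg 2.8580640422168813 std [0.021  0.0009] rect [0.4845 0.2626] [0.0746 0.003 ] 2.7
side clip 0.43 [0.4708 0.2561 0.2104] [323. 277.]
side handle_a 0.66 [0.4736 0.2574 0.2642] [322. 262.]
side handle_a 0.41 [0.4752 0.2615 0.0016] [319. 329.]
side lip_a 0.65 [0.4752 0.2709 0.1744] [320. 292.]
side card_top 0.96 [0.4688 0.2639 0.1133] [323. 305.]
side card 0.05 371 mean [0.4711 0.2626 0.0705] dirdeg 2.648317284587648 std [0.0285 0.0011] rect [0.4703 0.2628] [0.0984 0.0063] 2.2
side card 0.105 145 mean [0.4727 0.2623 0.1113] dirdeg 2.7370781928624695 std [0.0293 0.0014] rect [0.4716 0.2617] [0.0992 0.0076] 1.9
scene clip 0.63 [0.4768 0.2571 0.2118] [359. 114.]
scene handle_a 0.43 [0.4782 0.2368 0.2594] [357. 104.]
scene lip_a 0.58 [0.4749 0.2489 0.1684] [357. 125.]
scene lip_a 0.47 [0.4698 0.276  0.1727] [359. 121.]
scene card_top 0.88 [0.478  0.2614 0.1137] [358. 137.]
scene card 0.05 234 mean [0.472  0.2599 0.0703] dirdeg 3.2732535655241572 std [0.0295 0.0034] rect [0.472  0.2598] [0.1032 0.0167] 4.4
scene card 0.105 72 mean [0.4727 0.2591 0.1112] dirdeg 2.2202819982714095 std [0.0281 0.0032] rect [0.4732 0.259 ] [0.0994 0.0121] 2.9
```

Lips at y 0.248 and 0.276 straddle the card plane at y of about 0.262, and x agrees. Lowering gently.

step_arm(
  moves=[
    {"jaw": 1, "dx": 0.1, "dy": 0, "dz": 0, "spin": 0},
    {"jaw": 1, "dx": 0.15, "dy": 0, "dz": 0, "spin": 0},
    {"jaw": 1, "dx": 0.15, "dy": 0, "dz": 0, "spin": 0},
    {"jaw": 1, "dx": 0.15, "dy": 0, "dz": 0, "spin": 0},
    {"jaw": 1, "dx": 0.15, "dy": 0, "dz": 0, "spin": 0},
    {"jaw": 1, "dx": 0.15, "dy": 0, "dz": 0, "spin": 0},
    {"jaw": 1, "dx": 0.15, "dy": 0, "dz": 0, "spin": 0},
    {"jaw": 1, "dx": 0.15, "dy": 0, "dz": 0, "spin": 0},
    {"jaw": 1, "dx": 0.15, "dy": 0, "dz": 0, "spin": 0},
    {"jaw": 1, "dx": 0.15, "dy": 0, "dz": 0, "spin": 0},
    {"jaw": 1, "dx": 0.1, "dy": 0, "dz": 0, "spin": 0},
    {"jaw": 1, "dx": 0, "dy": 0, "dz": 0, "spin": 0},
    {"jaw": 1, "dx": 0, "dy": 0, "dz": 0, "spin": 0},
  ],
)

```text
time_s: 22.55
tool_pos: [0.4747, 0.2512, 0.1893]
eef_rot: [[0.0, 0.043, -0.999], [-0.0, -0.999, -0.043], [-1.0, 0.0, -0.0]]
force: [0.1, 1.5, -0.5]
finger_gap: 0.236
```

```bash
python3 chk.py wrist side; ls pics
```

```text
22.55 [0.4747 0.2512 0.1893] -87.54325130958317 [ 0.0587  1.4991 -0.5168] 0.23558317998110614
wrist clip 0.91 [0.4753 0.2553 0.1354] [314. 226.]
wrist clip 0.64 [0.5845 0.026  0.0939] [621.  81.]
wrist handle_a 0.96 [0.4715 0.2624 0.1873] [297. 273.]
wrist handle_a 0.56 [0.4753 0.2353 0.1843] [351. 266.]
wrist lip_a 0.88 [0.4741 0.2451 0.0963] [327. 208.]
wrist lip_a 0.84 [0.4719 0.2777 0.0982] [286. 210.]
wrist card_top 0.91 [0.4735 0.2615 0.1162] [306. 217.]
wrist card 0.05 177 mean [0.4935 0.2617 0.0696] dirdeg 3.654725232458304 std [0.0217 0.0006] rect [0.4724 0.2606] [0.0992 0.0028] 4.4
wrist card 0.105 527 mean [0.4892 0.2633 0.1131] dirdeg 179.3927373497555 std [0.0168 0.0094] rect [0.4822 0.265 ] [0.0719 0.0371] 25.2
side clip 0.53 [0.4727 0.2524 0.1313] [321. 296.]
side handle_a 0.69 [0.4738 0.2584 0.189 ] [321. 283.]
side handle_a 0.64 [0.4718 0.2517 0.1327] [322. 296.]
side lip_a 0.44 [0.4736 0.2736 0.097 ] [320. 312.]
side card_top 0.73 [0.4704 0.2666 0.113 ] [322. 306.]
side card 0.05 337 mean [0.4707 0.2627 0.0696] dirdeg 2.704101701040827 std [0.0296 0.0011] rect [0.4701 0.2633] [0.0984 0.0065] 2.9
side card 0.105 148 mean [0.4721 0.2647 0.1116] dirdeg 2.5560378018518577 std [0.0283 0.0051] rect [0.4713 0.2686] [0.099  0.0199] 1.9
scene clip 0.5 [0.4751 0.2581 0.1351] [357. 132.]
scene handle_a 0.53 [0.4771 0.2382 0.1816] [356. 124.]
scene lip_a 0.62 [0.4759 0.2447 0.0926] [355. 144.]
scene card_top 0.58 [0.4783 0.2629 0.1135] [359. 137.]
scene card_top 0.56 [ 0.5353 -0.4659 -0.0012] [259. 300.]
scene card 0.05 226 mean [0.4738 0.2597 0.07  ] dirdeg 2.500223853852191 std [0.0305 0.0037] rect [0.4718 0.259 ] [0.1026 0.02  ] 3.9
scene card 0.105 78 mean [0.477  0.2573 0.1116] dirdeg 2.6330968177110847 std [0.0268 0.0072] rect [0.4743 0.2573] [0.0931 0.0354] 17.7
scene.png
scene_c.png
side.png
side_20.png
side_23.png
w1.png
w2.png
w3.png
w4.png
w5.png
w6.png
w7.png
w8.png
wrist_20.png
wrist_23.png
```

```bash
python3 -c "
from h import *
for i in range(1):
    im,d=vision.grab_frame('wrist');cv2.imwrite('pics/w9.png',cv2.resize(im[150:310,230:410],None,fx=4,fy=4,interpolation=cv2.INTER_CUBIC))
s=ctrl.sense();print(s['force'],s['moment'])"
```

```text
[ 0.0655 -0.2279 -1.009 ] [ 0.0232 -0.0493  0.0371]
```

View pics/w9.png

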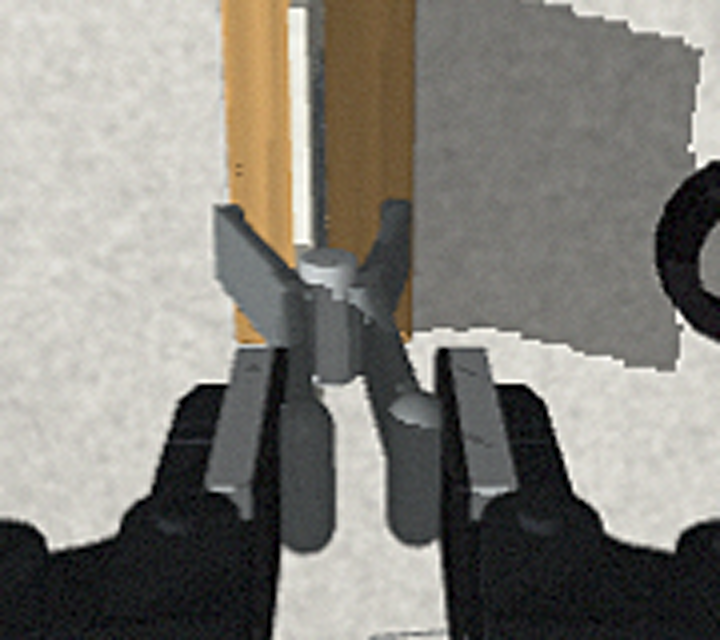

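The card passes between the jaws: its edge is at (301,240), the lips at about (232,215) and (390,210). The clip leans about 0.14 rad, so the left lever is nearer the card. I'll shift 2.5 mm to even the clearances.

step_arm(
  moves=[
    {"jaw": 1, "dx": 0, "dy": -0.025, "dz": 0, "spin": 0},
    {"jaw": 1, "dx": 0, "dy": -0.025, "dz": 0, "spin": 0},
    {"jaw": 1, "dx": 0, "dy": 0, "dz": 0, "spin": 0},
    {"jaw": 1, "dx": 0, "dy": 0, "dz": 0, "spin": 0},
    {"jaw": 1, "dx": 0, "dy": 0, "dz": 0, "spin": 0},
    {"jaw": 1, "dx": 0, "dy": 0, "dz": 0, "spin": 0},
  ],
)

```text
time_s: 23.95
tool_pos: [0.4745, 0.2536, 0.1893]
eef_rot: [[-0.0, 0.043, -0.999], [-0.0, -0.999, -0.043], [-1.0, 0.0, 0.0]]
force: [-0.1, -0.5, -0.8]
finger_gap: 0.237
```

```bash
python3 chk.py | grep -v "card 0"; python3 - <<'E'
from h import *
a=vision.grab_frame("wrist")[0][150:310,230:410];im,d=vision.grab_frame("side");im2,d2=vision.grab_frame("scene")
up=lambda x,f:cv2.resize(x,None,fx=f,fy=f,interpolation=cv2.INTER_CUBIC)
b=im[250:350,270:370];e=im2[95:195,310:410]
cv2.imwrite("pics/fin.png",np.vstack([np.hstack([up(b,3),up(e,3)]),cv2.copyMakeBorder(up(a,1.8),0,0,0,600-324,cv2.BORDER_CONSTANT)]))
for c in("scene","side"):
    vision.grab_frame(c)
    for n in("jar","dipper","brush","tape","twine_spool","screwdriver"):
        r=landmark_of(c,n)
        if r: print(c,n,round(r[0]["confidence"],2),W(c,r[0]["point"]))
E
```

```text
23.95 [0.4745 0.2536 0.1893] -87.54298944871535 [-0.1238 -0.5393 -0.8297] 0.2369198699602874
wrist clip 0.61 [0.475  0.2591 0.1331] [312. 224.]
wrist handle_a 0.77 [0.4758 0.2383 0.1851] [350. 266.]
wrist handle_a 0.62 [0.4703 0.2645 0.1858] [298. 274.]
wrist lip_a 0.72 [0.4731 0.2767 0.0955] [291. 207.]
wrist lip_a 0.58 [0.4742 0.2469 0.0944] [328. 207.]
wrist card_top 0.72 [0.5857 0.0245 0.093 ] [625.  80.]
wrist card_top 0.67 [0.4714 0.261  0.1144] [310. 219.]
side clip 0.56 [0.4714 0.256  0.1327] [322. 297.]
side handle_a 0.45 [0.4729 0.2619 0.1895] [322. 285.]
side lip_a 0.43 [0.4725 0.2747 0.0976] [321. 312.]
side card_top 0.89 [0.4696 0.2648 0.1135] [322. 305.]
scene handle_a 0.56 [0.4781 0.2391 0.1819] [356. 123.]
scene lip_a 0.63 [0.4777 0.2506 0.0946] [357. 143.]
scene card_top 0.77 [0.4765 0.2624 0.1133] [358. 137.]
scene jar 0.88 [ 0.3831  0.0421 -0.0011]
scene dipper 0.85 [ 0.6907 -0.1967 -0.0014]
scene brush 0.72 [ 0.711   0.1978 -0.0019]
scene tape 0.69 [ 0.5922  0.0289 -0.0036]
scene twine_spool 0.92 [ 0.4118 -0.1367  0.0019]
scene screwdriver 0.65 [ 0.5385 -0.4651 -0.0023]
side jar 0.97 [ 0.385   0.0388 -0.0022]
side dipper 0.58 [ 0.6863 -0.194  -0.0012]
side brush 0.76 [ 0.7055  0.2023 -0.0002]
side tape 0.59 [ 0.4088 -0.134   0.0013]
side twine_spool 0.76 [ 0.4083 -0.1342  0.0024]
side screwdriver 0.49 [0.4726 0.2737 0.0984]
```

View pics/fin.png

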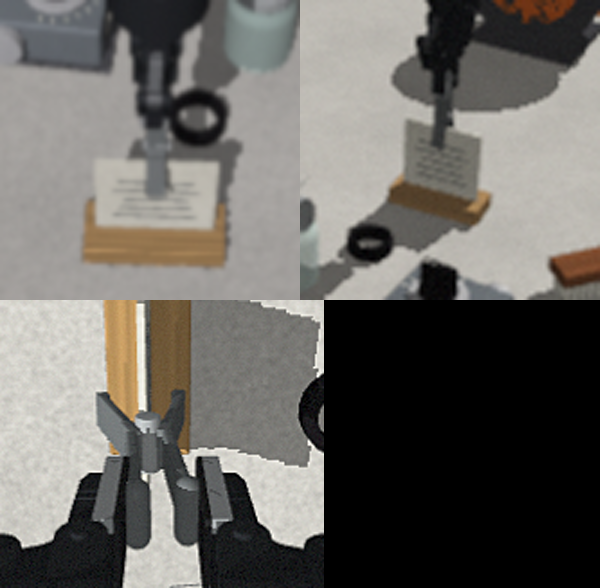

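The pictures show one jaw on each side of the card at mid-width, about 20 mm down, with no contact force. The bystanders are where they started. Handing in.

```bash
python3 -c "
from h import *
ctrl.finish_job();s=ctrl.sense();print(s['time_s'],s['force'],s['finger_gap'],s['tool_pos'])"
```

```text
the job is handed in; nothing more can be done
the job is handed in; nothing more can be done
```

The job is handed in at about 24 s of the 54 s allowed. The reset knob is at its zero stop, and the gripper is holding the clip squeezed open over the middle of the tally card. The job reported no verdict, so these are my own last checks:

- **Knob:** I turned it anticlockwise until it pressed against the stop. Just after I let go, the bar was at −2.6° and the counter housing at about −2.4°, so it is within about 0.01 rad of zero. I did not measure it again after that.
- **Clip position:** The jaw tips are about 28 mm apart, at y of about 0.247 and 0.277, on either side of the card at about 0.262. They are roughly 20 mm below its top edge and within a few millimetres of its middle.
- **Contact:** The wrist force was about 1 N or less, close to its no-load noise, so I see no sign of the clip touching the card. I could not measure clip-to-card force directly.
- **Lean:** The clip leans about 0.14 rad in the fingers, within the 0.35 rad limit. I moved it 2.5 mm sideways to even the gap on both sides of the card.
- **Bystanders:** The jar, dipper, brush and spool were found within a few millimetres of where they started. The screwdriver was confirmed by one camera only. The final detections of the tape were wrong (they landed on other objects), but the last picture shows it in its usual place.

My first move was refused because of an incomplete row, so it moved nothing and I sent it again.

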